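# Lock the brass die in place and show its red dot to the camera with the mirror

### The arm

A 7-joint arm with a two-finger parallel gripper is mounted at the origin on the work surface. World frame = base frame: x ahead of the robot, y to its left, z up, the work surface at z = 0. Lengths are in m, angles in rad, forces in N, time in s.
With the tool pointing down it reaches from about 0.425 to 0.8 m from the base axis. Payload 8.3 kg.
Tool frame: the origin (TCP) lies between the finger pads; the fingertips stand 17 mm ahead of it and the grasp point (between the pads) lies 2 mm behind it; z points along the fingers, y is the line along which they close (so a half turn about z gives the same grasp; the last joint's range is limited). The gripper opens to 85 mm and grips with 20 to 120 N. Pads are 22 mm wide; open, the fingers measure 114 mm over their backs; the gripper's body (76 mm by 85 mm) begins 54 mm behind the grasp point. The pads swing forward as they close: fully open they stand 13 mm farther back than shut.
Start: joints at [-1.235, 0.383, 0.016, 1.37, -0.006, 1.388, -0.046], TCP at [0.243, 0.576, 0.248] pointing down, gripper open.
Joint ranges: [-2.95, 2.95], [-0.25, 2.06], [-1.52, 1.56], [0.18, 2.33], [-1.44, 4.58], [0.02, 2.06], [-3.01, 3.01]. Speed limits (rad/s): [2.39, 2.39, 3.01, 3.01, 3.14, 3.14, 3.14].

### API

Orientations are given as a 3x3 rotation matrix whose columns are the frame's x, y, z axes.
In Python, from plant import status, cams, ctrl gives the robot as it stands.
- The arm moves only by the tool move_arm, never from a script. Its arguments are lists of equal length, an entry for each row: "xyz": the shift along the tool's x, y, z each as a share of 50 cm, from -1 to 1, a list of three; "angular": the turn, a rotation vector about the tool's x, y, z each as a share of 180 degrees, from -1 to 1, a list of three; "claw": the closure, from 0 (fully open) to 1 (shut). In form: {"xyz": [[x, y, z], ...], "angular": [[wx, wy, wz], ...], "claw": [claw, ...]}. A call has 1 to 8 rows; each row is the pose to reach, as a shift and turn from the pose commanded when the call began, along the tool's axes at that moment, turning the shorter way round; what a row does not reach only later rows make up. A row lasts 1/12 s, in which the tool goes at most 41.7 mm and 7.16 degrees, less where a joint would pass 70% of its speed; a pose out of reach is approached as far as the arm can. A call with a number of a shift or a turn outside -1 to 1 is refused whole. A call with a gripper value outside its range is refused whole. The fingers move at their own pace and stop on an object; "grip_force" is the grip in N (left out, the last holds). Time passes only in rows, so rows that repeat a pose let the fingers close. It gives the time, the measured TCP pose, the force, the opening and the grip force at its end, in the units of the state.
- status.get_state(): the state, without advancing time (a new reading comes with each control period).
- cams.capture(name): name is "scene" or "top"; returns a dict with "pixels" (420x560x3 uint8, red, green, blue), "mtx" (3x3 intrinsics, pixels), "k1" (the pictures are not rectified: a ray, as slopes to the right and down, at radius r is drawn at 1 + k1 r^2 times it, then the intrinsics apply), "xyz" and "attitude" of the camera in the world. Camera axes: x right, y down, z forward; pixel columns grow to the right and rows downward; lengths in m; the calibration is good to about 2 mm. A picture is of the moment at which its call begins. There is no depth.
- ctrl.sign_off(): hands the job in; it is judged then, once.
The state is a dict: "time": time; "qpos": joint angles; "qd": joint speeds; "joint_efforts": joint torques, N m; "tcp_pos": TCP position; "eef_rot": TCP orientation; "ft_force": force on the tool from outside, world axes, zero at the start; "wrist_torque": the same for the moment, N m; "grip_width": opening from 0.0 (shut) to 1.0 (fully open); "grasp_force": force on a finger pad.
Only numpy, scipy, OpenCV 4.12 (cv2) and the standard library are available. Lean on these libraries where they do the work, as an engineer would, in place of code of your own. Each camera call takes 0.05 s, during which the arm holds its last target. There are 200 camera calls.

### The job

Push the carriage with the brass die all the way home against its green stop, then swing the red lock lever fully round behind it. After that, turn the spring-loaded mirror by its yellow pin until the inspection camera sees the red dot of the die in the middle of the mirror, and finish still holding the mirror steady at that angle, because it springs back when released. Leave the loose things on the bench where they lie.

Things in the scene. Friction and masses are not known exactly. Their poses are not given: they have to be found in the camera images.
- fixture: fixed slide fixture: dark steel bed 175 x 50 mm, 18 mm high, with a green end stop. Origin on the table under the centre of the die when the carriage is home; its x axis (level, roughly away from the robot) is the way the carriage slides home, y is to the left, towards the mirror, z up. The stop is at the +x end; the bed reaches from x = -133 to +43 mm.
- carriage (a joint): slide of the aluminium carriage (85 x 40 mm) along the fixture's +x, in m: 0 = drawn right out, 0.060 = home against the stop. It starts between 0 and 0.030. Moves with about 2 N and stays where it is left. It carries a 40 mm brass die, fixed to it, top at 69 mm.
- carriage_post (a point): grip point on the carriage's black upright post, 12 mm thick, top 85 mm above the table; this point is on the post's axis, 68 mm above the table. The post stands 45 mm behind the die's centre (towards -x of the fixture).
- marker (a point): centre of the red dot (14 mm across) on the die's left side (+y of the fixture), 50 mm above the table. It travels with the carriage; at home it is at x = 0, y = +20 mm of the fixture.
- lock (a joint): hinge of the red lock lever, in rad: 0 = open limit, 1.92 = limit, fully locked (lever straight across behind the carriage, pointing to +y of the fixture). It grows clockwise seen from above; starts between 0 and 0.40. Turning needs under 2 N at the pin and it stays where it is left; the lever strikes the carriage if that is not home.
- lock_pin (a point): grip point on the black upright pin at the end of the lock lever: 12 mm thick, top 85 mm above the table, 85 mm from the lever's hinge; this point is on the pin's axis, 68 mm above the table. The lever itself lies below 32 mm.
- lock_hinge (a point): point on the vertical hinge axis of the lock lever, 68 mm above the table; at x = -70, y = -50 mm of the fixture.
- stand: fixed aluminium mirror stand, 255 x 70 mm plate 10 mm high, carrying mirror and grey inspection camera. Origin on the table under the mirror's hinge axis; x points from the mirror to the camera, z up.
- lens (a point): centre of the inspection camera's lens, 50 mm above the table and 153 mm from the mirror's hinge axis along the stand's +x; the camera (grey, top at 70 mm) looks straight at the middle of the mirror.
- mirror (a joint): turn of the mirror about its vertical hinge, rad: 0 = at rest, where a spring (0.15 N m/rad, under 3 N at the pin) returns it; grows clockwise seen from above, to 1.5. At value q the mirror's normal is 0.175 - q anticlockwise of the stand's x axis. Aimed right, the normal halves the angle between the directions from hinge to lens and from hinge to red dot.
- mirror_hinge (a point): point on the mirror's vertical hinge axis, 50 mm above the table, at the middle of the reflecting face (60 mm wide, 46 mm high, centre 50 mm and top 73 mm above the table).
- mirror_pin (a point): grip point on the yellow upright pin that turns the mirror: 12 mm thick, top 85 mm above the table, on a yellow arm (below 26 mm) 75 mm straight behind the mirror's hinge; this point is on the pin's axis, 68 mm above the table.
- sight_line (a point): the camera's line of sight after reflection in the mirror: origin at the middle of the reflecting face, 50 mm above the table; its x axis points along the reflected line, level, y to its left. It turns twice as far as the mirror. The red dot is in the middle of the camera's view of the mirror when this x axis points at it.
- die_a: loose brass cube, 30 mm; a bystander, origin under its centre
- die_b: loose brass cube, 30 mm; a bystander, origin under its centre
- die_c: loose brass cube, 30 mm; a bystander, origin under its centre
- disc: loose brass disc, 36 mm across, 8 mm high, lying between the fixture and the stand; a bystander, origin under its centre
- screwdriver: loose screwdriver with a red handle, about 200 mm long, lying flat along its x axis; a bystander
- oil: loose clear bottle with a red cap, 48 mm across, 120 mm high; a bystander, origin under its centre
- collar: loose steel ring, 44 mm across, 16 mm high; a bystander, origin under its centre
Not all that is in view belongs to the job. What is shaped like the fixture but pink is not meant.

How it is judged:
On the way, in this order (a step that is already met when the one before it is completed fails the run):
1. the carriage is home against its stop (value of joint carriage above 0.056 m), for 0.2 s.
2. the lock lever is fully round with the carriage still home (value of joint carriage above 0.056 m and value of joint lock above 1.8 rad), for 0.2 s.
At the end, for the whole second after the job is handed in: The carriage is within 4 mm of its stop, the lock lever within 0.12 rad of its locked limit, the camera's reflected line of sight passes within 30 mm of the red dot's centre, and the fingers are holding the mirror (over 0.3 N), which is still (under 0.1 rad/s) (all of step 2 and y of marker in the frame of sight_line between -0.03 and 0.03 m and x of marker in the frame of sight_line above 0.05 m and contact force between the fingers and mirror above 0.3 N and velocity of joint mirror between -0.1 and 0.1 rad/s); the arm keeps its last pose, push and grip.
It fails at once if a loose bystander is moved by more than 25 mm (distance of any of die_a, die_b, die_c, disc, screwdriver, oil, collar from where it was at the start of the episode above 0.025 m).
It also fails if it takes over 64 s, if anything falls off the work surface, if the arm or the gripper's body presses on something with over 40 N, if the wrist force passes 120 N, or if a joint passes its speed limit or range.

## Working session

There is one attempt and no reset: what is moved stays moved. The work goes in short steps, Python scripts to look and compute and a tool call to move; the robot and the scene stay as the last step left them, time stands still between calls to the robot, and variables do not carry over. Pictures are saved under pics/ and viewed, at most 10 in all, crops included, and the job is handed in when it is done.

Besides the shell and the picture viewer there is one more tool, called after "Request:" by a JSON object that holds its "fn" and its "kwargs", one argument or row to a line. move_arm: Moves the arm, as the interface text tells. Its arguments: {"type":"object","properties":{"xyz":{"type":"array","items":{"type":"array","items":{"type":"number","minimum":-1,"maximum":1}}},"angular":{"type":"array","items":{"type":"array","items":{"type":"number","minimum":-1,"maximum":1}}},"claw":{"type":"array","items":{"type":"number"}},"grip_force":{"type":"number"}},"required":["xyz","angular","claw"]}

```bash
mkdir -p pics
cat > h.py <<'E'
import numpy as np, cv2
from plant import status, cams, ctrl
def snap(n,f):
    c=cams.capture(n); cv2.imwrite(f,cv2.cvtColor(c['pixels'],cv2.COLOR_RGB2BGR))
    np.savez(f[:-4],**{k:np.array(v) for k,v in c.items()}); return c
def at_z(c,u,v,z):
    K=np.array(c['mtx']);k=float(c['k1']); d=np.array([(u-K[0,2])/K[0,0],(v-K[1,2])/K[1,1]])
    s=d.copy()
    for _ in range(20): s=d/(1+k*(s@s))
    r=np.array(c['attitude'])@np.array([s[0],s[1],1]); o=np.array(c['xyz']); return o+r*(z-o[2])/r[2]
def proj(c,p):
    K=np.array(c['mtx']);k=float(c['k1']); q=np.array(c['attitude']).T@(np.array(p)-np.array(c['xyz']))
    s=q[:2]/q[2]; s=s*(1+k*(s@s)); return K[0,0]*s[0]+K[0,2],K[1,1]*s[1]+K[1,2]
E
python3 - <<'E'
from h import *
for n in('scene','top'):
    c=snap(n,f'pics/{n}0.png'); print(n,c['xyz'],np.round(c['attitude'],2).tolist(),np.array(c['mtx']).tolist(),c['k1'])
s=status.get_state(); print(s['time'],s['tcp_pos'],np.round(s['eef_rot'],3).tolist())
E
```

```text
scene [ 1.35406943 -0.50875993  0.65969314] [[0.52, 0.47, -0.72], [0.85, -0.27, 0.44], [0.01, -0.84, -0.54]] [[405.5161786018611, 0.0, 280.2255026317247], [0.0, 405.5161786018611, 211.85501014835543], [0.0, 0.0, 1.0]] -0.05738585568847477
top [ 0.42007536 -0.05582959  1.09453842] [[-0.02, -0.98, 0.18], [-1.0, 0.02, 0.01], [-0.01, -0.18, -0.98]] [[394.8667773496329, 0.0, 276.88179804435674], [0.0, 394.8667773496329, 209.48363061422302], [0.0, 0.0, 1.0]] -0.05854596334591999
0.1 [0.2425031  0.57557977 0.24738635] [[-0.922, 0.388, -0.001], [0.388, 0.922, -0.002], [-0.0, -0.002, -1.0]]
```

View pics/top0.png

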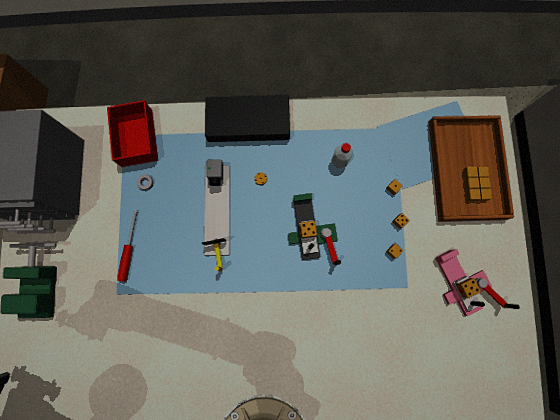

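View pics/scene0.png

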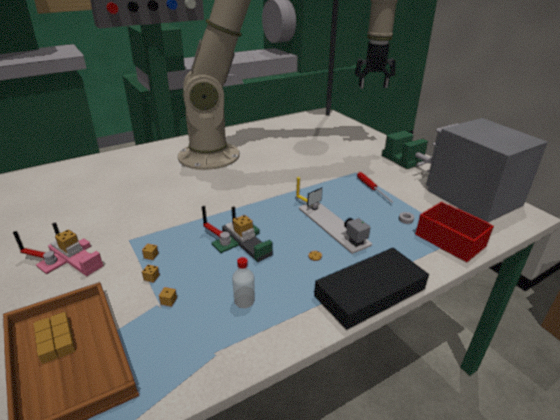

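The top view shows two candidates. The dark-steel fixture has its green stop at (303,197) and carriage at (308,232). The pink one is at (465,282). The steel one with the green stop is meant, because pink is excluded. The mirror stand runs from (217,245) to (214,165), with the yellow pin near (219,268). I'll confirm with enlarged crops.

Run:
```python
import cv2
a=cv2.imread('pics/top0.png'); cv2.imwrite('pics/c1.png',cv2.resize(a[150:285,190:360],None,fx=4.4,fy=4.4,interpolation=cv2.INTER_CUBIC))
a=cv2.imread('pics/scene0.png'); cv2.imwrite('pics/c2.png',cv2.resize(a[165:275,190:380],None,fx=4.2,fy=4.2,interpolation=cv2.INTER_CUBIC))
```

```text
(no output)
```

View pics/c1.png

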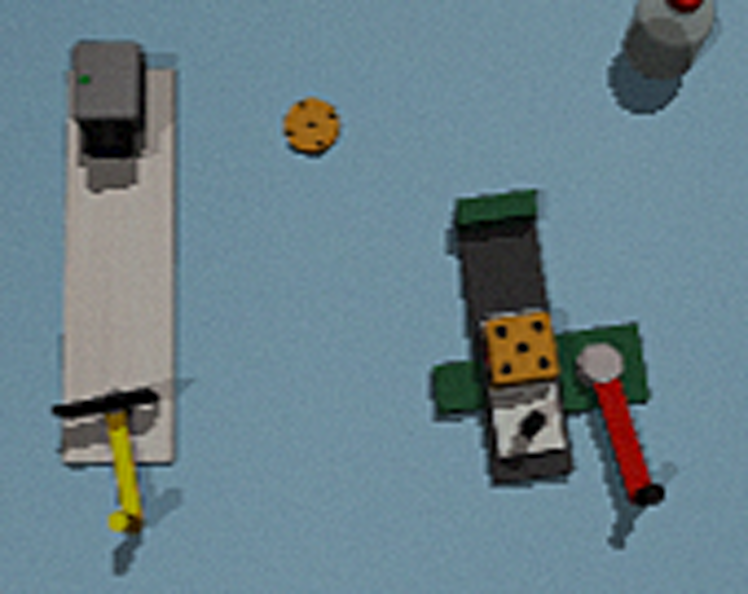

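View pics/c2.png

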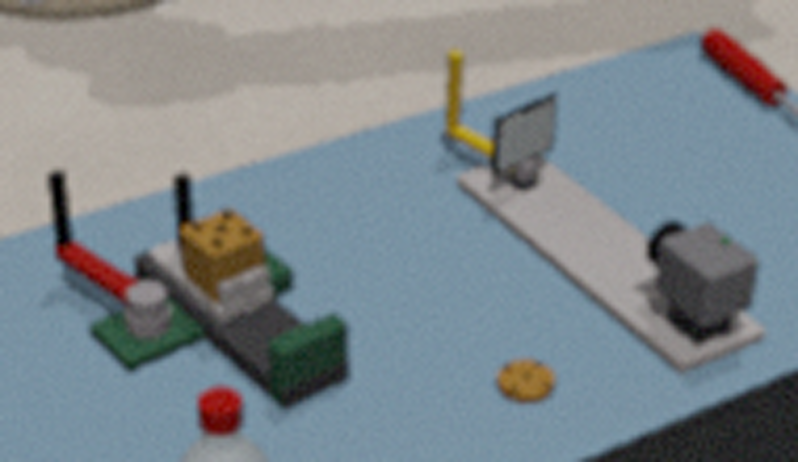

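The crops confirm it: dark bed with green stop, die centre at crop (522,348), carriage post top (535,418), lock pin top (652,492), yellow pin top (118,520) and mirror top edge (55,408)-(157,396).

Run:
```python
from h import *
c=np.load('pics/top0.npz')
P=lambda U,V,z: at_z(c,190+U/4.4-.4,150+V/4.4-.4,z)
def show(n,p): print(n,np.round(p,4)); return p
d=[P(*q,.069) for q in((487,320),(550,312),(558,378),(492,384))]
D=show('die',np.mean(d,0)); print([round(np.linalg.norm(d[i]-d[i-1])*1e3) for i in range(4)])
po=show('post',P(535,418,.085)); lp=show('lockpin',P(652,492,.085)); mp=show('mirpin',P(119,520,.085))
hg=show('hinge',P(600,362,.04)); 
m=[P(55,408,.073),P(157,396,.073)]; M=show('mirror',np.mean(m,0)); print('w',np.linalg.norm(m[0]-m[1]))
e=D-po; print('post-die',np.linalg.norm(e[:2]),np.degrees(np.arctan2(e[1],e[0])))
bl=[P(458,232,.018),P(490,470,.018)];br=[P(537,222,.018),P(570,465,.018)]
for b in(bl,br):
    e=b[0]-b[1];print('bed',np.degrees(np.arctan2(e[1],e[0])),np.linalg.norm(e))
for n,(a,b) in dict(l=((67,70),(63,463)),r=((176,70),(174,463))).items():
    a,b=P(*a,.01),P(*b,.01);e=a-b;print('stand',n,a,b,np.degrees(np.arctan2(e[1],e[0])),np.linalg.norm(e))
e=d[1]-d[2];print(np.degrees(np.arctan2(e[1],e[0])));e=d[0]-d[3];print(np.degrees(np.arctan2(e[1],e[0])))
print('pin-hinge',np.linalg.norm((lp-hg)[:2]), 'mp-M',np.linalg.norm((mp-M)[:2]),np.degrees(np.arctan2(*(M-mp)[1::-1])))
# scene check
s=np.load('pics/scene0.npz')
S=lambda U,V,z: at_z(s,190+U/4.2-.4,165+V/4.2-.4,z)
show('S post',S(183,180,.085));show('S lock',S(57,176,.085));show('S mp',S(455,55,.085));show('S mirror',(S(495,122,.073)+S(556,96,.073))/2)
dd=[S(*q,.069) for q in((180,236),(228,208),(264,235),(214,266))];show('S die',np.mean(dd,0))
show('S disc',S(526,380,.008));show('disc',P(311,125,.008))
show('lensfront',P(108,155,.05)); show('cam top',P(108,70,.07))
```

```text
die [ 0.5511 -0.1299  0.069 ]
[38, 38, 40, 39]
post [ 0.5082 -0.1349  0.085 ]
lockpin [ 0.4637 -0.2009  0.085 ]
mirpin [0.455  0.1072 0.085 ]
hinge [ 0.5453 -0.1794  0.04  ]
mirror [0.5248 0.117  0.073 ]
w 0.06080836173602721
post-die 0.043260066022245525 6.68609946327767
bed 5.757179012757349 0.15077510478620795
bed 5.3852994673932635 0.15403941698970725
stand l [0.74812022 0.15420907 0.01      ] [0.49365019 0.15445852 0.01      ] -0.056165635904672086 0.25447015599860523
stand r [0.74608034 0.08310381 0.01      ] [0.49211448 0.0849307  0.01      ] -0.4121465308439564 0.25397243529419067
4.56519321965062
2.49880335089913
pin-hinge 0.08433548063141978 mp-M 0.07044169062061545 7.978002486043603
S post [ 0.5109 -0.1362  0.085 ]
S lock [ 0.466  -0.2033  0.085 ]
S mp [0.4566 0.106  0.085 ]
S mirror [0.5293 0.1176 0.073 ]
S die [ 0.5584 -0.1336  0.069 ]
S disc [ 0.7101 -0.0062  0.008 ]
disc [ 0.7074 -0.0039  0.008 ]
lensfront [0.6806 0.1203 0.05  ]
cam top [0.7292 0.1173 0.07  ]
```

```bash
cat >> h.py <<'E'
from scipy.spatial.transform import Rotation as Ro
def plan(pts,yaw=None):
    """world targets -> tool-frame shares; yaw = world angle (deg) of tool y"""
    s=status.get_state(); R=np.array(s['eef_rot']); p=np.array(s['tcp_pos'])
    print('t',round(s['time'],2),'tcp',np.round(p,4),'yaw',round(np.degrees(np.arctan2(R[1,1],R[0,1])),1),'f',np.round(s['ft_force'],1),'w',round(s['grip_width'],3),'g',s['grasp_force'])
    if yaw is not None:
        a=np.radians(yaw); y=np.array([np.cos(a),np.sin(a),0]); z=np.array([0,0,-1.]); T=np.c_[np.cross(y,z),y,z]
        print('ang',np.round((Ro.from_matrix(R.T@T)).as_rotvec()/np.pi,4).tolist())
    for q in pts: print(np.round(q,4).tolist(),'->',np.round(R.T@(np.array(q)-p)/.5,4).tolist())
E
python3 -c "
from h import *
plan([(.45,.2,.25),(.5095,-.1355,.2)],95)"
```

```text
t 0.1 tcp [0.2425 0.5756 0.2474] yaw 67.2 f [ 0.2  0.3 -1.7] w 1.003 g 0.0
ang [-0.0006, -0.0001, -0.1547]
[0.45, 0.2, 0.25] -> [-0.6741, -0.5311, -0.0043]
[0.5095, -0.1355, 0.2] -> [-1.0443, -1.1031, 0.0967]
```

Request:
{"fn": "move_arm", "kwargs": {
  "xyz": [
    [-0.674,-0.531,0],
    [-0.674,-0.531,0],
    [-0.674,-0.531,0],
    [-0.674,-0.531,0],
    [-0.674,-0.531,0],
    [-0.674,-0.531,0],
    [-0.674,-0.531,0],
    [-0.674,-0.531,0]
  ],
  "angular": [
    [0,0,-0.155],
    [0,0,-0.155],
    [0,0,-0.155],
    [0,0,-0.155],
    [0,0,-0.155],
    [0,0,-0.155],
    [0,0,-0.155],
    [0,0,-0.155]
  ],
  "claw": [0.5,0.5,0.5,0.5,0.5,0.5,0.5,0.5],
  "grip_force": 20
}}

```text
time: 0.77
tcp_pos: [0.4038, 0.2828, 0.2481]
eef_rot: [[-0.996, -0.088, -0.0], [-0.088, 0.996, -0.0], [0.0, -0.0, -1.0]]
ft_force: [1.0, 0.4, 0.5]
grip_width: 0.501
grasp_force: 0.0
```

```bash
python3 -c "
from h import *
plan([(.5095,-.1355,.2)],95)"
```

```text
t 0.77 tcp [0.4038 0.2828 0.2481] yaw 95.1 f [1.  0.4 0.5] w 0.501 g 0.0
ang [-0.0, -0.0001, 0.0003]
[0.5095, -0.1355, 0.2] -> [-0.1369, -0.852, 0.0962]
```

Request:
{"fn": "move_arm", "kwargs": {
  "xyz": [
    [-0.137,-0.852,0.096],
    [-0.137,-0.852,0.096],
    [-0.137,-0.852,0.096],
    [-0.137,-0.852,0.096],
    [-0.137,-0.852,0.096],
    [-0.137,-0.852,0.096],
    [-0.137,-0.852,0.096],
    [-0.137,-0.852,0.096]
  ],
  "angular": [
    [0,0,0],
    [0,0,0],
    [0,0,0],
    [0,0,0],
    [0,0,0],
    [0,0,0],
    [0,0,0],
    [0,0,0]
  ],
  "claw": [0.5,0.5,0.5,0.5,0.5,0.5,0.5,0.5]
}}

```text
time: 1.43
tcp_pos: [0.4844, -0.0383, 0.2112]
eef_rot: [[-0.996, -0.088, -0.0], [-0.088, 0.996, 0.0], [-0.0, 0.0, -1.0]]
ft_force: [0.7, 0.9, 0.2]
grip_width: 0.497
grasp_force: 0.0
```

```bash
python3 -c "
from h import *
plan([(.5095,-.1355,.2),(.5095,-.1355,.067)],95)"
```

```text
t 1.43 tcp [ 0.4844 -0.0383  0.2112] yaw 95.1 f [0.7 0.9 0.2] w 0.497 g 0.0
ang [0.0001, 0.0, 0.0004]
[0.5095, -0.1355, 0.2] -> [-0.0327, -0.1981, 0.0224]
[0.5095, -0.1355, 0.067] -> [-0.0327, -0.1981, 0.2884]
```

Request:
{"fn": "move_arm", "kwargs": {
  "xyz": [
    [-0.033,-0.198,0.022],
    [-0.033,-0.198,0.022],
    [-0.033,-0.198,0.022],
    [-0.033,-0.198,0.08],
    [-0.033,-0.198,0.14],
    [-0.033,-0.198,0.2],
    [-0.033,-0.198,0.25],
    [-0.033,-0.198,0.288]
  ],
  "angular": [
    [0,0,0],
    [0,0,0],
    [0,0,0],
    [0,0,0],
    [0,0,0],
    [0,0,0],
    [0,0,0],
    [0,0,0]
  ],
  "claw": [0.5,0.5,0.5,0.5,0.5,0.5,0.5,0.5]
}}

```text
time: 2.1
tcp_pos: [0.5083, -0.1331, 0.0648]
eef_rot: [[-0.996, -0.088, -0.003], [-0.088, 0.996, 0.0], [0.003, 0.001, -1.0]]
ft_force: [-0.3, 0.2, -0.5]
grip_width: 0.502
grasp_force: 0.0
```

Request:
{"fn": "move_arm", "kwargs": {
  "xyz": [
    [0,0,0],
    [0,0,0],
    [0,0,0],
    [0,0,0],
    [0,0,0],
    [0,0,0]
  ],
  "angular": [
    [0,0,0],
    [0,0,0],
    [0,0,0],
    [0,0,0],
    [0,0,0],
    [0,0,0]
  ],
  "claw": [1,1,1,1,1,1]
}}

```text
time: 2.6
tcp_pos: [0.51, -0.1343, 0.0681]
eef_rot: [[-0.996, -0.087, 0.001], [-0.087, 0.996, -0.001], [-0.001, -0.001, -1.0]]
ft_force: [-0.4, -5.4, -5.2]
grip_width: 0.13
grasp_force: 22.9
```

```bash
python3 -c "
from h import *
plan([],95); c=snap('top','pics/t1.png'); a=cv2.imread('pics/t1.png'); cv2.imwrite('pics/t1c.png',cv2.resize(a[180:285,270:370],None,fx=5,fy=5,interpolation=2))
import math
r=math.radians(5)
for d in (.03,.05,.056,.062): print(d, -d*math.cos(0)/.5)"
```

```text
t 2.6 tcp [ 0.51   -0.1343  0.0681] yaw 95.0 f [-0.4 -5.4 -5.2] w 0.13 g 22.881090939044952
ang [-0.0003, 0.0003, 0.0001]
0.03 -0.06
0.05 -0.1
0.056 -0.112
0.062 -0.124
```

View pics/t1c.png

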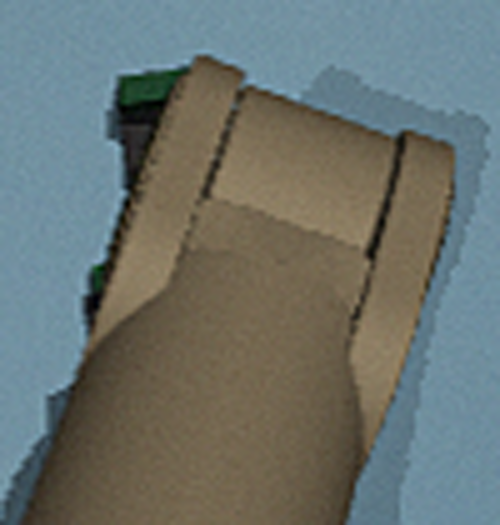

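The picture shows only the arm hiding the fixture, but the opening (11 mm) shows that the post is gripped. Pushing home.

Request:
{"fn": "move_arm", "kwargs": {
  "xyz": [
    [-0.02,0,0],
    [-0.04,0,0],
    [-0.06,0,0],
    [-0.075,0,0],
    [-0.09,0,0],
    [-0.1,0,0],
    [-0.104,0,0],
    [-0.104,0,0]
  ],
  "angular": [
    [0,0,0],
    [0,0,0],
    [0,0,0],
    [0,0,0],
    [0,0,0],
    [0,0,0],
    [0,0,0],
    [0,0,0]
  ],
  "claw": [1,1,1,1,1,1,1,1]
}}

```text
time: 3.32
tcp_pos: [0.5629, -0.1283, 0.0681]
eef_rot: [[-0.996, -0.089, 0.002], [-0.089, 0.996, 0.0], [-0.002, 0.0, -1.0]]
ft_force: [2.1, 0.6, 1.4]
grip_width: 0.131
grasp_force: 23.7
```

Request:
{"fn": "move_arm", "kwargs": {
  "xyz": [
    [-0.004,0,0],
    [-0.008,0,0],
    [-0.012,0,0],
    [-0.012,0,0],
    [-0.012,0,0]
  ],
  "angular": [
    [0,0,0],
    [0,0,0],
    [0,0,0],
    [0,0,0],
    [0,0,0]
  ],
  "claw": [1,1,1,1,1]
}}

```text
time: 3.73
tcp_pos: [0.5673, -0.1278, 0.068]
eef_rot: [[-0.996, -0.088, -0.001], [-0.088, 0.996, 0.001], [0.0, 0.001, -1.0]]
ft_force: [-4.1, 1.8, 7.5]
grip_width: 0.133
grasp_force: 24.4
```

Request:
{"fn": "move_arm", "kwargs": {
  "xyz": [
    [-0.005,0,0],
    [-0.01,0,0],
    [-0.01,0,0],
    [-0.01,0,0]
  ],
  "angular": [
    [0,0,0],
    [0,0,0],
    [0,0,0],
    [0,0,0]
  ],
  "claw": [1,1,1,1]
}}

```text
time: 4.07
tcp_pos: [0.5688, -0.1277, 0.0673]
eef_rot: [[-0.996, -0.087, -0.007], [-0.087, 0.996, 0.002], [0.007, 0.003, -1.0]]
ft_force: [-17.5, 3.0, 16.0]
grip_width: 0.135
grasp_force: 25.6
```

Request:
{"fn": "move_arm", "kwargs": {
  "xyz": [
    [0.01,0,0],
    [0.01,0,0],
    [0.01,0,0],
    [0.01,0,-0.05],
    [0.01,0,-0.12],
    [0.01,0,-0.16]
  ],
  "angular": [
    [0,0,0],
    [0,0,0],
    [0,0,0],
    [0,0,0],
    [0,0,0],
    [0,0,0]
  ],
  "claw": [0.5,0.5,0.5,0.5,0.5,0.5]
}}

```text
time: 4.57
tcp_pos: [0.5687, -0.1286, 0.1502]
eef_rot: [[-0.996, -0.088, 0.003], [-0.088, 0.996, -0.001], [-0.002, -0.001, -1.0]]
ft_force: [1.0, 0.1, 0.8]
grip_width: 0.501
grasp_force: 0.0
```

```bash
python3 -c "
from h import *
plan([(.4645,-.2022,.15),(.4645,-.2022,.067)],95)"
```

```text
t 4.57 tcp [ 0.5687 -0.1286  0.1502] yaw 95.0 f [1.  0.1 0.8] w 0.501 g 0.0
ang [-0.0003, 0.0008, 0.0003]
[0.4645, -0.2022, 0.15] -> [0.2205, -0.1282, 0.0]
[0.4645, -0.2022, 0.067] -> [0.2209, -0.1281, 0.166]
```

Request:
{"fn": "move_arm", "kwargs": {
  "xyz": [
    [0.22,-0.128,0],
    [0.22,-0.128,0],
    [0.22,-0.128,0],
    [0.22,-0.128,0],
    [0.22,-0.128,0.04],
    [0.22,-0.128,0.09],
    [0.22,-0.128,0.13],
    [0.22,-0.128,0.166]
  ],
  "angular": [
    [0,0,0],
    [0,0,0],
    [0,0,0],
    [0,0,0],
    [0,0,0],
    [0,0,0],
    [0,0,0],
    [0,0,0]
  ],
  "claw": [0.5,0.5,0.5,0.5,0.5,0.5,0.5,0.5]
}}

```text
time: 5.23
tcp_pos: [0.4639, -0.2016, 0.0634]
eef_rot: [[-0.996, -0.088, 0.0], [-0.088, 0.996, -0.0], [-0.0, -0.0, -1.0]]
ft_force: [-0.7, 0.5, -0.4]
grip_width: 0.497
grasp_force: 0.0
```

Request:
{"fn": "move_arm", "kwargs": {
  "xyz": [
    [0,0,0],
    [0,0,0],
    [0,0,0],
    [0,0,0],
    [0,0,0],
    [0,0,0]
  ],
  "angular": [
    [0,0,0],
    [0,0,0],
    [0,0,0],
    [0,0,0],
    [0,0,0],
    [0,0,0]
  ],
  "claw": [1,1,1,1,1,1]
}}

```text
time: 5.73
tcp_pos: [0.4642, -0.202, 0.0652]
eef_rot: [[-0.996, -0.088, 0.001], [-0.088, 0.996, -0.0], [-0.001, -0.0, -1.0]]
ft_force: [-0.5, -1.8, -2.7]
grip_width: 0.136
grasp_force: 21.5
```

```bash
python3 -c "
from h import *
s=status.get_state(); p=np.array(s['tcp_pos'][:2])
f=np.radians(5.4)
H=np.array([.5479,-.18]); e=p-H; a0=np.arctan2(e[1],e[0])%(2*np.pi); r=np.hypot(*e); print(p,r,np.degrees(a0-f),s['grip_width'],s['grasp_force'])
q=[]
for k in np.linspace(0,1,9)[1:]:
    a=a0+(np.pi/2+f-.0-a0)*k; q.append((*(H+r*np.array([np.cos(a),np.sin(a)])),s['tcp_pos'][2]))
plan(q,95)"
```

```text
[ 0.4641556  -0.20196422] 0.08657684816496215 189.2963411708314 0.13558485236944326 21.482008695602417
t 5.73 tcp [ 0.4642 -0.202   0.0652] yaw 95.1 f [-0.5 -1.8 -2.7] w 0.136 g 21.482008695602417
ang [-0.0002, 0.0004, 0.0003]
[0.4614, -0.1835, 0.0652] -> [0.0022, 0.0374, -0.0]
[0.4627, -0.1648, 0.0652] -> [-0.0036, 0.0743, -0.0]
[0.4679, -0.1468, 0.0652] -> [-0.0172, 0.1092, -0.0]
[0.4769, -0.1304, 0.0652] -> [-0.0381, 0.1403, -0.0]
[0.4893, -0.1163, 0.0652] -> [-0.0651, 0.1662, 0.0]
[0.5043, -0.1052, 0.0652] -> [-0.0971, 0.1857, 0.0]
[0.5214, -0.0976, 0.0652] -> [-0.1325, 0.1979, 0.0001]
[0.5398, -0.0938, 0.0652] -> [-0.1697, 0.2022, 0.0001]
```

Request:
{"fn": "move_arm", "kwargs": {
  "xyz": [
    [0.002,0.037,0],
    [-0.004,0.074,0],
    [-0.017,0.109,0],
    [-0.038,0.14,0],
    [-0.065,0.166,0],
    [-0.097,0.186,0],
    [-0.097,0.186,0],
    [-0.097,0.186,0]
  ],
  "angular": [
    [0,0,0],
    [0,0,0],
    [0,0,0],
    [0,0,0],
    [0,0,0],
    [0,0,0],
    [0,0,0],
    [0,0,0]
  ],
  "claw": [1,1,1,1,1,1,1,1]
}}

```text
time: 6.4
tcp_pos: [0.5057, -0.1046, 0.0655]
eef_rot: [[-0.996, -0.09, 0.003], [-0.09, 0.996, -0.001], [-0.003, -0.001, -1.0]]
ft_force: [2.7, -0.1, -0.7]
grip_width: 0.132
grasp_force: 21.9
```

Request:
{"fn": "move_arm", "kwargs": {
  "xyz": [
    [-0.018,0.006,0],
    [-0.036,0.012,0],
    [-0.055,0.015,0],
    [-0.072,0.016,0],
    [-0.072,0.016,0],
    [-0.072,0.016,0]
  ],
  "angular": [
    [0,0,0],
    [0,0,0],
    [0,0,0],
    [0,0,0],
    [0,0,0],
    [0,0,0]
  ],
  "claw": [1,1,1,1,1,1]
}}

```text
time: 6.9
tcp_pos: [0.5363, -0.0958, 0.0641]
eef_rot: [[-0.996, -0.085, -0.006], [-0.085, 0.996, -0.001], [0.006, -0.001, -1.0]]
ft_force: [-12.0, -4.1, 9.0]
grip_width: 0.131
grasp_force: 23.1
```

Request:
{"fn": "move_arm", "kwargs": {
  "xyz": [
    [-0.006,0,0],
    [-0.01,0,0],
    [-0.01,0,0],
    [-0.01,0,0]
  ],
  "angular": [
    [0,0,0],
    [0,0,0],
    [0,0,0],
    [0,0,0]
  ],
  "claw": [1,1,1,1]
}}

```text
time: 7.23
tcp_pos: [0.5387, -0.0956, 0.0633]
eef_rot: [[-0.996, -0.084, -0.011], [-0.084, 0.996, -0.0], [0.011, 0.0, -1.0]]
ft_force: [-20.7, -5.0, 11.7]
grip_width: 0.131
grasp_force: 23.5
```

Against the limit. Release, rise and move away towards the mirror pin, then look.

Request:
{"fn": "move_arm", "kwargs": {
  "xyz": [
    [0.01,0,0],
    [0.01,0,0],
    [0.01,0,0],
    [0.01,0,-0.05],
    [0.01,0,-0.12],
    [0.01,0,-0.18]
  ],
  "angular": [
    [0,0,0],
    [0,0,0],
    [0,0,0],
    [0,0,0],
    [0,0,0],
    [0,0,0]
  ],
  "claw": [0.5,0.5,0.5,0.5,0.5,0.5]
}}

```text
time: 7.73
tcp_pos: [0.5393, -0.0932, 0.1559]
eef_rot: [[-0.996, -0.089, -0.0], [-0.089, 0.996, -0.0], [0.0, -0.0, -1.0]]
ft_force: [1.7, -1.1, 0.3]
grip_width: 0.499
grasp_force: 0.0
```

```bash
python3 -c "
from h import *
plan([(.4558,.1066,.16)],100)"
```

```text
t 7.73 tcp [ 0.5393 -0.0932  0.1559] yaw 95.1 f [ 1.7 -1.1  0.3] w 0.499 g 0.0
ang [-0.0001, -0.0001, -0.0273]
[0.4558, 0.1066, 0.16] -> [0.1309, 0.4129, -0.0083]
```

Request:
{"fn": "move_arm", "kwargs": {
  "xyz": [
    [0.131,0.413,0],
    [0.131,0.413,0],
    [0.131,0.413,0],
    [0.131,0.413,0],
    [0.131,0.413,0],
    [0.131,0.413,0],
    [0.131,0.413,0],
    [0.131,0.413,0]
  ],
  "angular": [
    [0,0,0.1],
    [0,0,0.1],
    [0,0,0.1],
    [0,0,0.1],
    [0,0,0.1],
    [0,0,0.1],
    [0,0,0.1],
    [0,0,0.1]
  ],
  "claw": [0.5,0.5,0.5,0.5,0.5,0.5,0.5,0.5]
}}

```text
time: 8.4
tcp_pos: [0.4554, 0.1085, 0.1549]
eef_rot: [[-0.976, 0.22, 0.001], [0.22, 0.976, 0.001], [-0.001, 0.001, -1.0]]
ft_force: [0.3, -1.9, 0.3]
grip_width: 0.5
grasp_force: 0.0
```

```bash
python3 -c "
from h import *
plan([(.4558,.1066,.067)])
c=snap('top','pics/t2.png'); a=cv2.imread('pics/t2.png'); cv2.imwrite('pics/t2c.png',cv2.resize(a[170:285,260:370],None,fx=5,fy=5,interpolation=2))"
```

```text
t 8.4 tcp [0.4554 0.1085 0.1549] yaw 77.3 f [ 0.3 -1.9  0.3] w 0.5 g 0.0
[0.4558, 0.1066, 0.067] -> [-0.0014, -0.0038, 0.1758]
```

View pics/t2c.png

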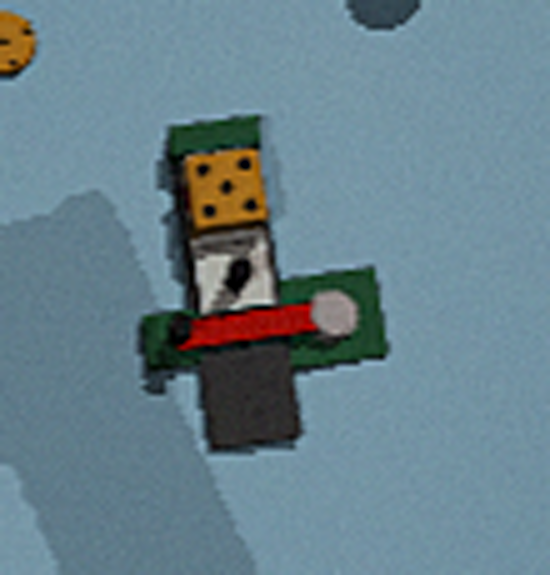

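The carriage is home against the stop, with the die at crop (227,188). The lever lies straight across behind it, with its pin at (180,330). Next I grip the mirror pin and work out the aim.

Request:
{"fn": "move_arm", "kwargs": {
  "xyz": [
    [-0.001,-0.004,0.04],
    [-0.001,-0.004,0.08],
    [-0.001,-0.004,0.12],
    [-0.001,-0.004,0.15],
    [-0.001,-0.004,0.172],
    [-0.001,-0.004,0.172]
  ],
  "angular": [
    [0,0,0],
    [0,0,0],
    [0,0,0],
    [0,0,0],
    [0,0,0],
    [0,0,0]
  ],
  "claw": [0.5,0.5,0.5,0.5,0.5,0.5]
}}

```text
time: 8.95
tcp_pos: [0.4548, 0.1023, 0.0665]
eef_rot: [[-0.974, 0.227, -0.003], [0.227, 0.974, -0.002], [0.002, -0.003, -1.0]]
ft_force: [-0.9, 0.0, 0.4]
grip_width: 0.502
grasp_force: 0.0
```

Request:
{"fn": "move_arm", "kwargs": {
  "xyz": [
    [0,0,0],
    [0,0,0],
    [0,0,0],
    [0,0,0],
    [0,0,0],
    [0,0,0]
  ],
  "angular": [
    [0,0,0],
    [0,0,0],
    [0,0,0],
    [0,0,0],
    [0,0,0],
    [0,0,0]
  ],
  "claw": [1,1,1,1,1,1]
}}

```text
time: 9.45
tcp_pos: [0.4573, 0.1072, 0.0698]
eef_rot: [[-0.975, 0.222, 0.004], [0.222, 0.975, 0.004], [-0.003, 0.005, -1.0]]
ft_force: [5.2, 10.7, -9.1]
grip_width: 0.13
grasp_force: 23.5
```

```bash
python3 -c "
from h import *
c=np.load('pics/t2.npz'); die=at_z(c,260+227/5-.4,170+188/5-.4,.069); print('die',die)
f=np.radians(5.4)
s=status.get_state(); p=np.array(s['tcp_pos'])
for O in (die[:2],np.array([.6128,-.1235])):
  for M in (np.array([.528,.1188]),np.array([.525,.118])):
    dot=O+.02*np.array([-np.sin(f),np.cos(f)]); v=dot-M
    st=np.radians(-.25); n=(np.arctan2(v[1],v[0])+st)/2; q=.175-(n-st)
    e=p[:2]-M; q0=.175-((np.arctan2(-e[1],-e[0]))-st)
    print('dot',dot,'n',np.degrees(n),'q',q,'pin',M-.075*np.array([np.cos(n),np.sin(n)]),'r now',np.hypot(*e),'q now',q0)
M=np.array([.5275,.1188]);a0=np.radians(9.75)
plan([(*(M-.075*np.array([np.cos(a),np.sin(a)])),p[2]) for a in np.radians([0,-9,-18,-27,-35])])"
```

```text
die [ 0.60871981 -0.12364602  0.069     ]
dot [ 0.60683764 -0.10373478] n -35.37111726114687 q 0.787979133186026 pin [0.46684352 0.16221526] r now 0.07160633115209583 q now 0.008558635042980128
dot [ 0.60683764 -0.10373478] n -34.995978557029105 q 0.7814317276475062 pin [0.46356058 0.16101392] r now 0.06851723407795493 q now 0.013016027390426427
dot [ 0.61091783 -0.10358876] n -34.90099398838788 q 0.7797739341861303 pin [0.46648935 0.16171201] r now 0.07160633115209583 q now 0.008558635042980128
dot [ 0.61091783 -0.10358876] n -34.528459382549826 q 0.7732719787366369 pin [0.46321164 0.16051116] r now 0.06851723407795493 q now 0.013016027390426427
t 9.45 tcp [0.4573 0.1072 0.0698] yaw 77.2 f [ 5.2 10.7 -9.1] w 0.13 g 23.503350913524628
[0.4525, 0.1188, 0.0698] -> [0.0146, 0.0204, 0.0]
[0.4534, 0.1305, 0.0698] -> [0.018, 0.0437, 0.0001]
[0.4562, 0.142, 0.0698] -> [0.0177, 0.0672, 0.0003]
[0.4607, 0.1528, 0.0698] -> [0.0137, 0.0904, 0.0004]
[0.4661, 0.1618, 0.0698] -> [0.0072, 0.1103, 0.0005]
```

Request:
{"fn": "move_arm", "kwargs": {
  "xyz": [
    [0.006,0.012,0],
    [0.009,0.022,0],
    [0.012,0.044,0],
    [0.012,0.067,0],
    [0.008,0.09,0],
    [0.002,0.111,0],
    [0.002,0.111,0],
    [0.002,0.111,0]
  ],
  "angular": [
    [0,0,0],
    [0,0,0],
    [0,0,0],
    [0,0,0],
    [0,0,0],
    [0,0,0],
    [0,0,0],
    [0,0,0]
  ],
  "claw": [1,1,1,1,1,1,1,1]
}}

```text
time: 10.12
tcp_pos: [0.4677, 0.1598, 0.0693]
eef_rot: [[-0.975, 0.223, 0.001], [0.223, 0.975, 0.001], [-0.001, 0.002, -1.0]]
ft_force: [-3.8, 0.8, 7.5]
grip_width: 0.132
grasp_force: 25.0
```

```bash
python3 -c "
from h import *
plan([(.468,.162,.068)])
for n in('scene',):
  c=snap(n,'pics/s3.png'); a=cv2.imread('pics/s3.png'); cv2.imwrite('pics/s3c.png',cv2.resize(a[150:280,190:380],None,fx=4.2,fy=4.2,interpolation=2))"
```

```text
t 10.12 tcp [0.4677 0.1598 0.0693] yaw 77.1 f [-3.8  0.8  7.5] w 0.132 g 24.970645308494568
[0.468, 0.162, 0.068] -> [0.0003, 0.0045, 0.0026]
```

View pics/s3c.png

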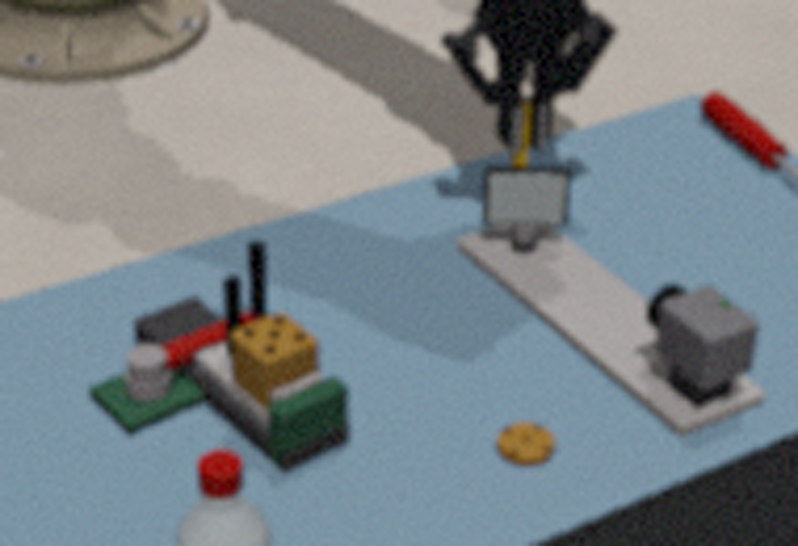

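The mirror faces between the camera and the die, and the yellow pin is held between the fingers. The top edge runs from crop (485,170) to (570,173). I'll check the angle from that edge.

```bash
python3 -c "
from h import *
s=np.load('pics/s3.npz'); S=lambda U,V,z: at_z(s,190+U/4.2-.4,150+V/4.2-.4,z)
a,b=S(485,170,.073),S(570,173,.073); e=b-a; M=(a+b)/2; print(np.linalg.norm(e),M,'edge normal deg',np.degrees(np.arctan2(e[1],e[0]))-90)
z=np.load('pics/scene0.npz'); Z=lambda U,V,z_: at_z(z,190+U/4.2-.4,165+V/4.2-.4,z_)
e=Z(556,96,.073)-Z(495,122,.073); print('rest normal (should be 9.75):',np.degrees(np.arctan2(e[1],e[0]))-90)
p=np.array(status.get_state()['tcp_pos'])
for M in ([.528,.1188],[.530,.1188],[.526,.118]):
  d=np.array(M)-p[:2]; n=np.degrees(np.arctan2(d[1],d[0])); print(M,np.hypot(*d),n)
"
```

```text
0.05910303193403229 [0.52948835 0.1188535  0.073     ] edge normal deg -34.26163296863049
rest normal (should be 9.75): 8.278322087423504
[0.528, 0.1188] 0.07292704808730044 -34.00287185472463
[0.53, 0.1188] 0.07459345291598653 -33.143735465574615
[0.526, 0.118] 0.07173854456658713 -35.425998633765204
```

Request:
{"fn": "move_arm", "kwargs": {
  "xyz": [
    [0,0.003,0],
    [0,0.003,0],
    [0,0.003,0],
    [0,0.003,0],
    [0,0.003,0],
    [0,0.003,0],
    [0,0.003,0],
    [0,0.003,0]
  ],
  "angular": [
    [0,0,0],
    [0,0,0],
    [0,0,0],
    [0,0,0],
    [0,0,0],
    [0,0,0],
    [0,0,0],
    [0,0,0]
  ],
  "claw": [1,1,1,1,1,1,1,1]
}}

```text
time: 10.83
tcp_pos: [0.468, 0.1603, 0.0694]
eef_rot: [[-0.975, 0.224, 0.001], [0.224, 0.975, 0.001], [-0.001, 0.002, -1.0]]
ft_force: [-1.4, 1.0, 6.0]
grip_width: 0.132
grasp_force: 24.8
```

```bash
python3 -c "
from h import *
plan([]); print(np.round(status.get_state()['qd'],3)); print(ctrl.sign_off())"
```

```text
t 10.83 tcp [0.468  0.1603 0.0694] yaw 77.1 f [-1.4  1.   6. ] w 0.132 g 24.81973260641098
[-0.002  0.001 -0.    -0.001  0.001  0.    -0.   ]
the job is handed in; nothing more can be done
None
```

I handed the job in at 10.8 s, with no verdict returned: the carriage is home, the lock lever is fully round, and the gripper is holding the mirror steady at about -34° by my measurement against a target of about -35°, well inside the 30 mm tolerance.

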